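# Fetch the parts basket from the dip tank with the hook rod

## Robot

A 6-joint arm with a two-finger parallel gripper is mounted at the origin on a cart in front of the work surface, level with it; the furniture and walls round the work are solid. World frame = base frame: x ahead of the robot, y to its left, z up, the work surface at z = 0. Lengths are in m, angles in degrees, forces in N, time in s.
With the tool pointing down it reaches from about 0.35 to 0.875 m from the base axis. Payload 4.2 kg.
Tool frame: the origin (TCP) lies on the centre line of the jaws, within the pads' length; the fingertips stand 19 mm ahead of it and the grasp point (between the pads) is the TCP; z points along the fingers, y is the line along which they close (so a half turn about z gives the same grasp; the last joint's range is limited). The gripper opens to 87 mm and grips with 3 to 60 N. Pads are 19 mm wide; open, the fingers measure 117 mm over their backs; the gripper's body (75 mm by 190 mm) begins 51 mm behind the grasp point.
Start: joints at [77.957, 22.042, 0.453, 0, -68.411, -14.817], TCP at [0.282, 0.558, 0.21] pointing down, gripper open.
Joint ranges: [-179.83, 179.83], [-69.29, 118.12], [-61.27, 80.66], [-181.25, 117.63], [-171.15, -9.14], [-177.46, 177.46]. Speed limits (degrees/s): [159.86, 159.86, 180, 180, 180, 180].

## Interface

Orientations are given as a 3x3 rotation matrix whose columns are the frame's x, y, z axes.
In Python, from station import sense, capture, finish_job, search_frame, masks_of gives the robot as it stands.
- The arm moves only by the tool drive_tool, never from a script. Its argument "rows" is a list of rows, each a list of 7 numbers: the opening in per cent of the stroke, from 0 (shut) to 100 (fully open), then the shift along the world's x, y, z in mm, then the turn, a rotation vector about the world's x, y, z in rad. In form: [[fingers, dx, dy, dz, wx, wy, wz], ...]. A call has 1 to 5 rows; each row shifts and turns the commanded pose from where the row before left it; what a row does not reach is not made up. A row lasts 1/12 s, in which the tool goes at most 41.7 mm and 7.16 degrees, less where a joint would pass 70% of its speed; a pose out of reach is approached as far as the arm can. A call is refused whole if a number of a shift passes 41.7 or a number of a turn 0.125, either way. A call with a gripper value outside its range is refused whole. The fingers move at their own pace and stop on an object; the grip force is fixed at half the most. Time passes only in rows, so rows that do not move let the fingers close. It gives the time, the measured TCP pose, the force, the opening and the grip force at its end, in the units of the state.
- sense(): the state, without advancing time (a new reading comes with each control period).
- capture(name): name is "side" or "top"; returns a dict with "frame" (384x512x3 uint8, red, green, blue), "z_map" (384x512 float32, m along the optical axis (not along the pixel's ray), 0 where there is no reading), "fx", "fy", "cx", "cy" (pixels), "distortion" ([k1, k2, p1, p2, k3] as OpenCV has them; the pictures are not rectified), "R" (3x3) and "t" (3): a world point X has camera coordinates R X + t. Camera axes: x right, y down, z forward; pixel columns grow to the right and rows downward; lengths in m; the calibration is good to about 2 mm. A picture is of the moment at which its call begins.
- finish_job(): hands the job in; it is judged then, once.
Trained networks look in a picture, given as the dict that the camera call returned (one of the last four; its "shot" number tells which), for a name from the list of things; names that differ only in an ending like _2 or _b are one class to them, and where a whole thing is asked for, a point or a joint stands for the part that bears it (a point fixed in the world has none). Each returns a list of dicts, best first, with "p" (0 to 1); they miss things now and then, are a little off and sometimes report something else, mostly with a low value. They report only what shows in the picture. A call takes as long as a camera call. They do not tell look-alikes from the thing itself.
- search_frame(label, picture): "xy" ([column, row] in pixels, amid what is visible of it).
- masks_of(label, picture): "region" (384x512 bool, what is visible of it) and "xy" ([column, row] in pixels, amid what is visible of it).
The state is a dict: "time_s": time; "joints": joint angles; "joint_velocities": joint speeds; "effort": joint torques, N m; "tcp_pos": TCP position; "ee_rot": TCP orientation; "wrist_force": force on the tool from outside, world axes, zero at the start; "moment": the same for the moment, N m; "gripper_width": opening from 0.0 (shut) to 1.0 (fully open); "gripper_force": force on a finger pad.
Only numpy, scipy, OpenCV 4.12 (cv2) and the standard library are available. Lean on these libraries where they do the work, as an engineer would, in place of code of your own. Each camera call takes 0.05 s, during which the arm holds its last target. There are 200 camera calls.

## Task

Take the hook rod from its wooden stand and with it fetch the small parts basket that hangs deep in the narrow, dry dip tank: its ears are trapped under keeper strips that leave a single gap somewhere along the tank, so slide the basket gently along, find the gap by feel, and never force it. Lift it out on the hook, set it down gently, flat and upright, inside the drain tray, then unhook it and put the rod back upright in its stand. Do not touch the basket with the gripper, and leave the other things on the bench where they are.

Things in the scene. Friction and masses are not known exactly. Their poses are not given: they have to be found in the camera images.
- tank: Open steel dip tank, dry, fixed; 70 (its x) x 136 (its y) mm, rim 128 high (rim wire stands 4 mm farther out). Inside 64 (x) x 130 (y) mm. A handle on each end reaches y = 81 mm at 100 high. Origin: centre of its underside, z up. The basket in it can be slid along the tank's y until it meets either end wall, its centre then 32 mm from the tank's middle.
- tank_ledges (a point): Point 48 mm above tank's origin, at the top of two ledges, one along each long wall (x = 20 to 32 mm either side). The basket's ears rest and slide on them (smooth steel, friction about 0.3), its body hangs between them with 3 mm play a side.
- tank_keepers (a point): Point on the tank's centre line at the height of the keeper strips' undersides (60 mm; tops 66): NOT the gap's place. Strips run over both ledges, x = 22 to 32 mm, with one gap 20 mm long in y, its middle clamped anywhere from -18 to +18 mm. Under a strip the ears rise only 7 mm and stop hard; with the basket's centre within 4 mm of the gap's middle it lifts straight out.
- basket: Aluminium parts basket, 34 (x) x 66 (y) x 45 mm, walls 2.5 mm, 0.18 to 0.36 kg; origin at the centre of its underside, z up, y along the tank. Ears at mid-length reach x = +-29 mm, 12 mm long in y, 40 to 45 mm above the origin. It hangs by them in the tank, origin 8 mm above the tank's, 27 to 30 mm to -y of its middle. More than 18 N between it and rod, tank or tray is forcing it.
- basket_bail (a point): Middle of the basket's rigid bail, a low handle of 5 mm steel wire across its top: flat crown 22 mm long along the basket's x, centre line 50 mm above basket's origin, y = 0, legs down to the side walls. Below the crown the basket is empty down to 17 mm above the origin, so the hook can go in beside and under it.
- rod: Steel hook rod, 165 mm long, 0.12 kg; origin at its lowest point on the axis, z up the rod. Hook: two prongs of 6 mm wire, 18 mm over all in x, running from y = -6.5 to a lip at y = +6.5 mm (wire centres), so a bar enters from +y. It starts upright in the stand, its y along the stand's y.
- rod_seat (a point): Seat of the hook, 6 mm above rod's origin, on the axis. Lip top is 16 mm above the origin; the throat for the bar is open from 16 to about 36 mm; there the rear wires stand back at y = -6.5 mm, and above it the neck comes back to the axis. A 5 mm bar in the seat has 1 mm play each way in y.
- rod_grip (a point): Where to grip the rod, 125 mm above its origin: wooden handle, 20 (x) x 14 (y) mm, 90 to 165 mm above the origin; grip across y.
- stand: Wooden stand for the rod, fixed block 62 (x) x 66 (y) mm, 65 high; origin at the centre of its underside. A well 24 (x) x 25 (y) mm with a 3 mm chamfer goes down its middle to a floor 10 mm above the bench, on which the rod's origin stands.
- tray: Dark steel drain tray, fixed, 140 (x) x 160 (y) mm, rim 18 mm high, walls 4 mm, floor 10 mm above the bench; origin at the centre of its underside.
- tray_in (a point): Centre of the tray's inner floor, z up, x and y along the tray's sides.
- tin_oil: Bystander: yellow oil tin, 68 mm round, 99 high, standing behind the tank. Origin at the centre of its underside.
- tape_masking: Bystander: roll of masking tape lying flat, 104 mm across, 25 high. Origin at the centre of its underside.
- spanner: Bystander: open spanner 189x32x9 mm lying in front of the tank. Origin at the centre of its underside.
- screwdriver_blue: Bystander: blue-handled screwdriver 177 mm long lying in front of the tank. Origin at the centre of its underside.
- wood_block: Bystander: wooden block 52x110x42 mm. Origin at the centre of its underside.
- bolt_jar: Bystander: brown jar with a grey lid, 63 mm round, 79 high. Origin at the centre of its underside.
There are look-alikes about, which are no part of the job. Of the things that look like the tray, the larger one is meant. Of the things shaped like the tank, the steel one is meant.

How it is judged:
By the outcome, as a careful person would: the job done as asked, in the order asked, and still so for the second after the job is handed in, with the robot touching nothing.
It also fails if it takes over 70 s, if anything falls off the work surface, if the arm or the gripper's body presses on something with over 40 N, if the wrist force passes 120 N, or if a joint passes its speed limit or range.

## Working session

There is one attempt and no reset: what is moved stays moved. The work goes in short steps, Python scripts to look and compute and a tool call to move; the robot and the scene stay as the last step left them, time stands still between calls to the robot, and variables do not carry over. Pictures are saved under pics/ and viewed, at most 10 in all, crops included, and the job is handed in when it is done.

Besides the shell and the picture viewer there is one more tool, called after "Emit:" in YAML: its name, and indented under it one key for each argument. drive_tool: Moves the arm, as the interface text tells. Its arguments: {"type":"object","properties":{"rows":{"type":"array"}},"required":["rows"]}

```bash
mkdir -p pics; cat > h.py <<'E'
import numpy as np, cv2
from station import sense, capture, finish_job, search_frame, masks_of
def pts(c, mask=None):
    z=c["z_map"]; ok=z>0
    if mask is not None: ok&=mask
    v,u=np.nonzero(ok)
    K=np.array([[c["fx"],0,c["cx"]],[0,c["fy"],c["cy"]],[0,0,1.]])
    n=cv2.undistortPoints(np.stack([u,v],1).astype(float)[:,None],K,np.array(c["distortion"],float))[:,0]
    zz=z[v,u][:,None]
    P=np.hstack([n*zz,zz])
    return (P-np.array(c["t"]))@np.array(c["R"]), u, v   # R^T (P-t)
def proj(c,X):
    K=np.array([[c["fx"],0,c["cx"]],[0,c["fy"],c["cy"]],[0,0,1.]])
    return cv2.projectPoints(np.atleast_2d(X).astype(float),cv2.Rodrigues(np.array(c["R"],float))[0],np.array(c["t"],float),K,np.array(c["distortion"],float))[0][:,0]
def rect(P):
    (c,s,a)=cv2.minAreaRect((P[:,:2]*1000).astype(np.float32)); return np.round(c,1),np.round(s,1),round(a,1)
E
python3 - <<'E'
from h import *
print(sense())
out=[]
for n in("top","side"):
    c=capture(n); np.savez(n+".npz",**{k:v for k,v in c.items()})
    cv2.imwrite(f"pics/{n}0.png",c["frame"][:,:,::-1])
    print(n,c["fx"],"cam",-np.array(c["R"]).T@np.array(c["t"]), np.array(c["R"]).round(2).tolist())
    for l in("tank","basket","basket_bail","rod","stand","tray"):
        for d in masks_of(l,c):
            if d["p"]<.2: continue
            P,_,_=pts(c,d["region"])
            if len(P)<5: continue
            z=P[:,2]; top=P[z>np.percentile(z,98)-.006]
            print(l,round(d["p"],2),np.round(d["xy"]),"n",len(P),"zmax",np.percentile(z,98).round(3),"rect",rect(P),"top",rect(top))
E
```

```text
{'time_s': 0.0, 'joints': array([ 7.79555720e+01,  2.20894469e+01,  3.81582482e-01, -3.09302748e-02,
       -6.84118041e+01, -1.48175346e+01]), 'joint_velocities': array([-0.01223368,  0.09145764,  0.01388795, -0.03147693, -0.03399321,
       -0.03134983]), 'effort': array([-8.19691331e-05, -3.90666711e+01,  1.87401634e+01,  4.21997756e+00,
        1.09945703e-02, -1.94795525e-04]), 'tcp_pos': array([0.28208366, 0.55702195, 0.20938077]), 'ee_rot': array([[ 8.92007716e-01, -4.52019220e-01, -9.26736263e-04],
       [-4.52020167e-01, -8.92005613e-01, -1.93783516e-03],
       [ 4.92847910e-05,  2.14746740e-03, -9.99997693e-01]]), 'wrist_force': array([ 0.57239935, -0.62846799, -0.50994166]), 'moment': array([ 0.06375593, -0.03582454,  0.02002518]), 'gripper_force': 0.0, 'gripper_width': 0.9993130699075968}
top 381.2136291146634 cam [ 0.48072313 -0.02281959  1.4649302 ] [[-0.01, -1.0, -0.01], [-1.0, 0.01, -0.09], [0.09, 0.01, -1.0]]
tank 0.87 [245. 213.] n 816 zmax 0.132 rect (array([527.9, -12.2]), array([166.8,  92.4]), 80.2) top (array([528.8, -11. ]), array([143.5,  77.3]), 82.1)
tank
[... 2665 characters left out ...]
ay([348.8,  21.7]), 78.9) top (array([ 531. , -262.6]), array([19.2, 13.4]), 13.3)
rod 0.66 [259. 230.] n 252 zmax 0.175 rect (array([ 545.8, -190.8]), array([166.1,  21.7]), 78.9) top (array([ 530.5, -264.1]), array([17.3, 11.1]), 15.3)
stand 0.66 [260. 263.] n 971 zmax 0.067 rect (array([ 531.3, -262. ]), array([65.6, 70.8]), 21.3) top (array([ 531.6, -262.5]), array([64.5, 66.5]), 20.4)
tray 0.84 [223. 186.] n 386 zmax 0.021 rect (array([520.1, 229.3]), array([344.9, 136.1]), 80.2) top (array([517.8, 220.7]), array([326.6, 136.1]), 79.9)
tray 0.48 [282. 176.] n 218 zmax 0.014 rect (array([747.2, 379.6]), array([105.2, 152.5]), 16.2) top (array([752.3, 363.9]), array([ 98.1, 118.6]), 21.6)
```

```bash
python3 - <<'E'
import cv2,numpy as np
t=cv2.imread("pics/top0.png");s=cv2.imread("pics/side0.png")
a=cv2.resize(t,(512,384));
cv2.imwrite("pics/both.png",cv2.resize(np.hstack([t[100:330,120:420],s[130:360,150:450]]),(800,307)))
cr=lambda i,u,v,r:cv2.resize(i[v-r:v+r,u-r:u+r],(400,400),interpolation=cv2.INTER_CUBIC)
cv2.imwrite("pics/crop.png",np.hstack([cr(t,248,214,40),cr(t,318,214,30)]))
E
```

```text
(no output)
```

View pics/both.png

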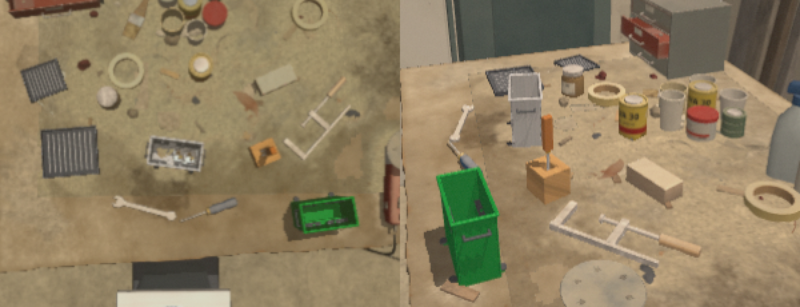

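View pics/crop.png

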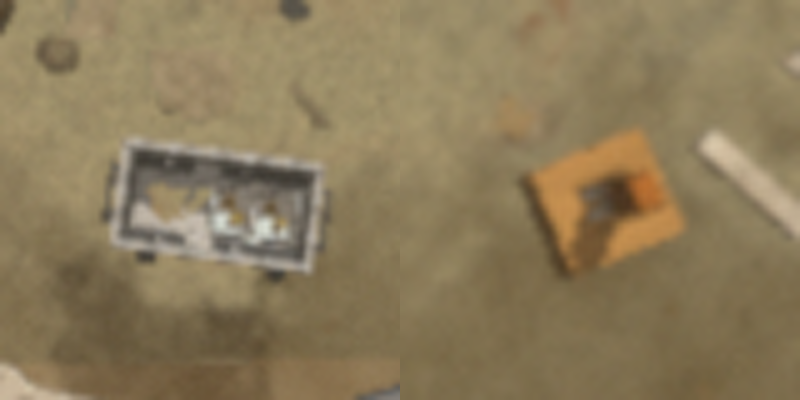

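Candidates in the top picture: steel tank (248,214) against the green look-alike (364,258); large tray (172,214) against the small one (154,159); stand with the rod (318,214), the only one. I choose the steel tank, holding a basket towards its right (-y) end, and the large tray. The crop confirms the tank and stand. Now I'm moving above the rod.

Emit:
drive_tool:
  rows:
    - [100,10,-32.7,10,0,0,-0.0919]
    - [100,10,-32.7,10,0,0,-0.0919]
    - [100,10,-32.7,10,0,0,-0.0919]
    - [100,10,-32.7,10,0,0,-0.0919]
    - [100,10,-32.7,10,0,0,-0.0919]

```text
time_s: 1.12
tcp_pos: [0.3325, 0.3925, 0.261]
ee_rot: [[0.596, -0.803, 0.0], [-0.803, -0.596, 0.0], [-0.0, -0.0, -1.0]]
wrist_force: [1.9, -0.5, -0.5]
gripper_width: 1.004
gripper_force: 0.0
```

Emit:
drive_tool:
  rows:
    - [100,10,-32.7,0,0,0,-0.0919]
    - [100,10,-32.7,0,0,0,-0.0919]
    - [100,10,-32.7,0,0,0,-0.0919]
    - [100,10,-32.7,0,0,0,-0.0919]
    - [100,10,-32.7,0,0,0,-0.0919]

```text
time_s: 1.53
tcp_pos: [0.3824, 0.2289, 0.2609]
ee_rot: [[0.178, -0.984, 0.001], [-0.984, -0.178, 0.001], [-0.001, -0.001, -1.0]]
wrist_force: [0.6, -0.2, 0.1]
gripper_width: 0.999
gripper_force: 0.0
```

Emit:
drive_tool:
  rows:
    - [100,10,-32.7,0,0,0,-0.0919]
    - [100,10,-32.7,0,0,0,-0.0919]
    - [100,10,-32.7,0,0,0,-0.0919]
    - [100,10,-32.7,0,0,0,-0.0919]
    - [100,10,-32.7,0,0,0,-0.0919]

```text
time_s: 1.95
tcp_pos: [0.4325, 0.0654, 0.2609]
ee_rot: [[-0.277, -0.961, 0.001], [-0.961, 0.277, 0.001], [-0.001, -0.001, -1.0]]
wrist_force: [0.9, -0.0, -0.3]
gripper_width: 1.004
gripper_force: 0.0
```

Emit:
drive_tool:
  rows:
    - [100,10,-32.7,0,0,0,-0.0919]
    - [100,10,-32.7,0,0,0,-0.0919]
    - [100,10,-32.7,0,0,0,-0.0919]
    - [100,10,-32.7,0,0,0,-0.0919]
    - [100,10,-32.7,0,0,0,-0.0919]

```text
time_s: 2.37
tcp_pos: [0.4825, -0.0982, 0.2608]
ee_rot: [[-0.675, -0.738, 0.001], [-0.738, 0.675, 0.0], [-0.001, -0.001, -1.0]]
wrist_force: [-0.2, 1.0, 0.5]
gripper_width: 0.997
gripper_force: 0.0
```

Emit:
drive_tool:
  rows:
    - [100,10,-22.7,0,0,0,-0.0919]
    - [100,10,-22.7,0,0,0,-0.0919]
    - [100,8.5,-12,0,0,0,-0.0919]
    - [100,0,0,0,0,0,-0.0919]
    - [100,0,0,0,0,0,-0.0919]

```text
time_s: 2.78
tcp_pos: [0.5111, -0.1549, 0.26]
ee_rot: [[-0.933, -0.36, -0.001], [-0.36, 0.933, 0.0], [0.001, 0.0, -1.0]]
wrist_force: [-0.1, 0.5, 0.5]
gripper_width: 1.0
gripper_force: 0.0
```

```bash
cat >> h.py <<'E'
def cloud(n,lo,hi,k=1):
    L=[]
    for _ in range(k):
        c=capture(n); P,u,v=pts(c); C=c["frame"][v,u]; m=np.all((P>lo)&(P<hi),1); L.append(np.hstack([P[m],C[m]]))
    return np.vstack(L),c
E
python3 - <<'E'
from h import *
for n in("top","side"):
    Q,c=cloud(n,[.49,-.31,.0],[.58,-.21,.2],3)
    for lo,hi in((.06,.072),(.085,.12),(.12,.16),(.16,.19)):
        P=Q[(Q[:,2]>lo)&(Q[:,2]<hi)]
        if len(P)>5: print(n,lo,len(P),rect(P),P[:,:3].mean(0).round(4), P[:,:3].max(0).round(3))
    Q,c=cloud(n,[.44,-.12,.12],[.62,.1,.14],1); print(n,"tank",rect(Q),len(Q))
    Q,c=cloud(n,[.4,-.33,.13],[.7,0,.6],1)
    Q=Q[Q[:,2]>.2]
    print(n,"arm",[ (z,rect(Q[(Q[:,2]>z)&(Q[:,2]<z+.02)]),) for z in(.22,.24,.26,.28) if ((Q[:,2]>z)&(Q[:,2]<z+.02)).sum()>5])
cv2.imwrite("pics/s1.png",cv2.resize(c["frame"][150:300,170:350,::-1],(720,600)))
E
```

```text
top tank (array([0., 0.]), array([0., 0.]), 0.0) 0
top arm []
side 0.06 1025 (array([ 531.1, -260.8]), array([66. , 70.4]), 21.7) [ 0.5304 -0.2646  0.0649] [ 0.572 -0.218  0.071]
side 0.085 184 (array([ 530.6, -266.5]), array([13.8, 20.8]), 80.7) [ 0.5313 -0.2662  0.1081] [ 0.542 -0.258  0.12 ]
side 0.12 367 (array([ 531.2, -266.2]), array([14.8, 21.5]), 80.7) [ 0.531  -0.2664  0.1402] [ 0.543 -0.257  0.16 ]
side 0.16 187 (array([ 531.9, -263. ]), array([21.4, 15.7]), 28.7) [ 0.5316 -0.2653  0.1694] [ 0.543 -0.252  0.178]
side tank (array([530. , -14.3]), array([150.2,  76.6]), 81.9) 224
side arm [(0.26, (array([ 510. , -154.7]), array([ 21.4, 108.1]), 22.6)), (0.28, (array([ 510.1, -155. ]), array([ 23. , 109.2]), 22.2))]
```

View pics/s1.png

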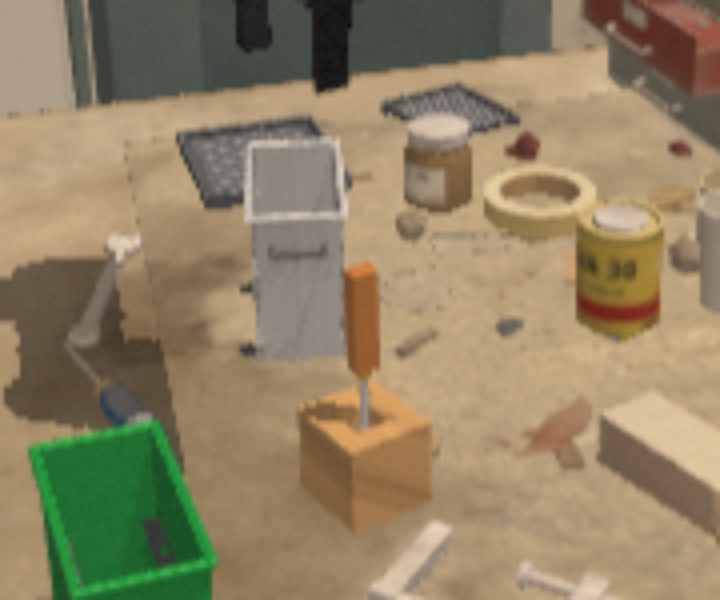

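The picture shows the rod upright with its orange handle at crop (362,320) in the stand, the steel tank behind it at (295,250), and the gripper clear above. Now aligning over the rod, descending and gripping.

Emit:
drive_tool:
  rows:
    - [100,6.5,-35.5,0,0,0,0]
    - [100,6.5,-35.5,0,0,0,0]
    - [100,6.5,-35.5,0,0,0,0.01]
    - [100,0,0,-20,0,0,0]
    - [100,0,0,-20,0,0,0]

```text
time_s: 3.7
tcp_pos: [0.5312, -0.2624, 0.2206]
ee_rot: [[-0.928, -0.374, 0.003], [-0.374, 0.928, -0.001], [-0.002, -0.002, -1.0]]
wrist_force: [0.1, 1.1, -0.6]
gripper_width: 1.0
gripper_force: 0.0
```

Emit:
drive_tool:
  rows:
    - [100,0,0,-20,0,0,0]
    - [100,0,0,-20,0,0,0]
    - [100,0,0,-20,0,0,0]
    - [100,0,0,-18,0,0,0]
    - [100,0,0,0,0,0,0]

```text
time_s: 4.12
tcp_pos: [0.5278, -0.2593, 0.1383]
ee_rot: [[-0.927, -0.375, -0.008], [-0.375, 0.927, 0.003], [0.006, 0.006, -1.0]]
wrist_force: [-0.2, -0.2, -1.3]
gripper_width: 0.999
gripper_force: 0.0
```

Emit:
drive_tool:
  rows:
    - [40,0,0,0,0,0,0]
    - [20,0,0,0,0,0,0]
    - [0,0,0,0,0,0,0]
    - [0,0,0,0,0,0,0]
    - [0,0,0,0,0,0,0]

```text
time_s: 4.53
tcp_pos: [0.5309, -0.2604, 0.1436]
ee_rot: [[-0.927, -0.376, 0.002], [-0.376, 0.927, -0.0], [-0.002, -0.001, -1.0]]
wrist_force: [0.3, 0.5, -0.2]
gripper_width: 0.708
gripper_force: 0.0
```

Emit:
drive_tool:
  rows:
    - [0,0,0,0,0,0,0]
    - [0,0,0,0,0,0,0]
    - [0,0,0,0,0,0,0]
    - [0,0,0,0,0,0,0]
    - [0,0,0,0,0,0,0]

```text
time_s: 4.95
tcp_pos: [0.5303, -0.2603, 0.1424]
ee_rot: [[-0.927, -0.376, -0.0], [-0.376, 0.927, 0.0], [0.0, 0.0, -1.0]]
wrist_force: [-0.3, -0.2, 0.1]
gripper_width: 0.327
gripper_force: 0.0
```

Emit:
drive_tool:
  rows:
    - [0,0,0,0,0,0,0]
    - [0,0,0,0,0,0,0]
    - [0,0,0,0,0,0,0]
    - [0,0,0,0,0,0,0]
    - [0,0,0,0,0,0,0]

```text
time_s: 5.37
tcp_pos: [0.5303, -0.2604, 0.1424]
ee_rot: [[-0.927, -0.376, -0.0], [-0.376, 0.927, -0.0], [0.0, -0.0, -1.0]]
wrist_force: [-0.3, -0.4, 0.3]
gripper_width: 0.157
gripper_force: 30.0
```

Emit:
drive_tool:
  rows:
    - [0,0,0,2,0,0,0]
    - [0,0,0,5,0,0,0]
    - [0,0,0,8,0,0,0]
    - [0,0,0,10,0,0,0]
    - [0,0,0,10,0,0,0]

```text
time_s: 5.78
tcp_pos: [0.5305, -0.2604, 0.1787]
ee_rot: [[-0.927, -0.376, 0.001], [-0.376, 0.927, -0.0], [-0.0, -0.0, -1.0]]
wrist_force: [1.6, -0.4, -0.9]
gripper_width: 0.157
gripper_force: 30.0
```

Emit:
drive_tool:
  rows:
    - [0,0,0,20,0,0,0]
    - [0,0,0,30,0,0,0]
    - [0,0,0,30,0,0,0]
    - [0,0,0,25,0,0,0]
    - [0,0,0,15,0,0,0]

```text
time_s: 6.2
tcp_pos: [0.5313, -0.2609, 0.3027]
ee_rot: [[-0.927, -0.376, 0.007], [-0.376, 0.927, -0.003], [-0.005, -0.005, -1.0]]
wrist_force: [-0.1, 0.3, -1.6]
gripper_width: 0.159
gripper_force: 30.0
```

Emit:
drive_tool:
  rows:
    - [0,0,0,0,0,0,0]
    - [0,0,0,0,0,0,0]
    - [0,0,0,0,0,0,0]

```text
time_s: 6.45
tcp_pos: [0.5296, -0.2599, 0.2963]
ee_rot: [[-0.927, -0.376, -0.002], [-0.376, 0.927, 0.001], [0.001, 0.002, -1.0]]
wrist_force: [-0.6, -0.1, -2.2]
gripper_width: 0.16
gripper_force: 30.0
```

```bash
python3 - <<'E'
from h import *
s=sense();print(s["tcp_pos"],s["ee_rot"].round(3).tolist())
T=s["tcp_pos"]
Q,c=cloud("side",T-[.06,.06,.15],T+[.06,.06,-.02],2)
Q=Q[Q[:,2]>.1]
a=np.radians(22.1); R=np.array([[np.cos(a),-np.sin(a)],[np.sin(a),np.cos(a)]])
q=(Q[:,:2]-T[:2])@R*1000; z=(Q[:,2]-T[2]+.132)*1000
for lo in range(-8,100,4):
    m=(z>lo)&(z<lo+4)
    if m.sum()>2: print(lo,m.sum(),"x",np.percentile(q[m,0],[5,50,95]).round(1),"y",np.percentile(q[m,1],[5,50,95]).round(1))
u,v=proj(c,T-[0,0,.07])[0].astype(int)
t=capture("top"); u2,v2=proj(t,[.526,-.02,.08])[0].astype(int)
f=lambda i,u,v,r:cv2.resize(i[v-r:v+r,u-r:u+r,::-1],(400,400),interpolation=cv2.INTER_CUBIC)
cv2.imwrite("pics/s2.png",np.hstack([f(c["frame"],u,v,40),f(t["frame"],u2,v2,28)]))
E
```

```text
[ 0.52960955 -0.25987849  0.2962711 ] [[-0.927, -0.376, -0.002], [-0.376, 0.927, 0.001], [0.001, 0.002, -1.0]]
0 14 x [-7.3 -0.4  6.8] y [-10.2  -4.1   4. ]
4 34 x [-8.9 -5.   7.1] y [-10.6  -3.8   5.8]
8 22 x [-8.1 -0.8  6.2] y [-11.4  -6.6   4.2]
12 21 x [-8.2 -4.2  9.9] y [-11.2   1.3   8.3]
16 14 x [-7.  -0.5  7.4] y [-10.2  -8.6  -2.6]
20 10 x [-7.5  1.   7.5] y [-10.1  -8.8  -6.8]
24 11 x [-7.5  4.5  7.4] y [-10.9  -9.4  -6.1]
28 18 x [-7.3  1.1  9.4] y [-11.1  -9.7  -5.5]
32 15 x [-5.3 -1.1  6.1] y [-10.9  -8.4  -5.6]
36 11 x [-2.2 -0.7  2.6] y [-8.1 -6.1 -2.3]
40 8 x [-1.2  0.5  2.8] y [-3.6 -2.5 -0.2]
44 4 x [-2.1 -0.3  0.1] y [-4.  -2.9  0.1]
48 7 x [-1.3 -0.5  0.4] y [-3.8 -1.2 -0.1]
52 7 x [-0.9  1.6  2.7] y [-3.6 -0.9  0.1]
56 6 x [-1.1 -0.3  1.1] y [-2.6 -1.2 -0. ]
60 4 x [-0.9 -0.2  0.8] y [-5.2 -2.1  0.6]
64 7 x [-1.   1.2  1.9] y [-2.5 -1.7 -1.1]
68 6 x [-1.5  0.8  2.3] y [-2.8 -1.6 -0.1]
72 7 x [-0.6  1.   1.6] y [-2.7 -1.8  0.6]
76 4 x [-1.4 -0.4  0.7] y [-4.9 -3.4 -2.1]
80 6 x [-1.2  0.9  2.1] y [-3.  -2.5 -0.8]
84 11 x [-4.4 -1.1  3.9] y [-5.8 -2.8  1.3]
88 12 x [-6.4 -0.7  6.9] y [-6.7 -4.7  0.1]
92 26 x [-9.4 -3.1  6.8] y [-8.5 -6.1  1.6]
96 30 x [-8.8 -3.2  8.1] y [-8.9 -5.8  0.9]
```

View pics/s2.png

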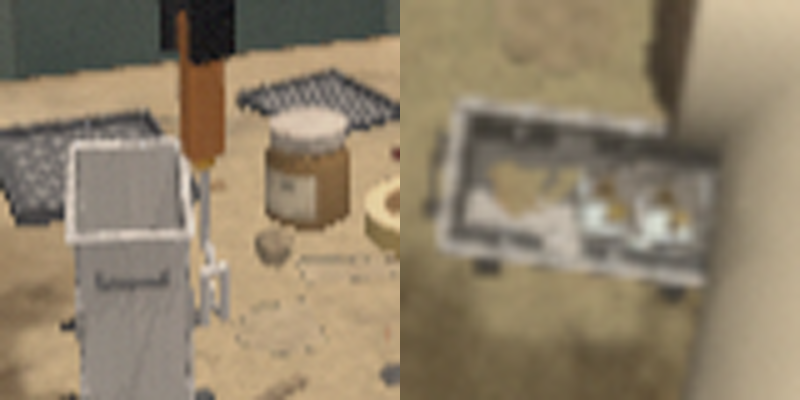

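Crop left: the hook hangs clear below the handle at (212,295), with the two rear wires facing the side camera, so the opening faces away (rod +y ≈ 112°). Crop right: the basket is in the right (-y) half of the tank. Now placing the bail in the tank frame using the first top picture.

```bash
python3 - <<'E'
from h import *
c=dict(np.load("top.npz")); P,u,v=pts(c); C=c["frame"][v,u].astype(int)
rim=P[(P[:,2]>.122)&(P[:,2]<.14)&(abs(P[:,0]-.53)<.08)&(abs(P[:,1]+.012)<.1)]
print(rect(rim),len(rim),np.median(rim[:,2]))
ctr,sz,a=rect(rim); a=np.radians(82-90)
R=np.array([[np.cos(a),-np.sin(a)],[np.sin(a),np.cos(a)]])
q=(P[:,:2]*1000-ctr)@R; z=P[:,2]*1000
m=(abs(q[:,0])<30)&(abs(q[:,1])<63)&(z<90)
for lo,hi in((10,35),(35,48),(48,53),(53,57),(57,64),(64,72)):
    k=m&(z>lo)&(z<hi)
    print(lo,k.sum()); 
k=m
G=np.full((22,10),0.)
for i in range(22):
    print(-63+6*i,[int(np.median(z[k&(abs(q[:,0]-x)<3)&(abs(q[:,1]+63-6*i)<3)])) if (k&(abs(q[:,0]-x)<3)&(abs(q[:,1]+63-6*i)<3)).any() else -1 for x in range(-27,30,6)])
uu,vv=proj(c,[.5265,-.014,.06])[0].astype(int); r=26
im=cv2.resize(c["frame"][vv-r:vv+r,uu-r:uu+r,::-1],(780,780),interpolation=cv2.INTER_CUBIC)[100:680]
# overlay expected bail / basket outline in tank frame
for yc,col in((-28.5,(0,0,255)),):
    for x0,y0,x1,y1,h in((-11,yc,11,yc,60),(-17,yc-33,17,yc-33,53),(-17,yc+33,17,yc+33,53),(-17,yc-33,-17,yc+33,53),(17,yc-33,17,yc+33,53)):
        W=np.array([[x0,y0],[x1,y1]])@R.T+ctr
        p=proj(c,np.c_[W/1000,[h/1000]*2]); p=((p-[uu-r-.0,vv-r])*15-[0,100]).astype(int)
        cv2.line(im,tuple(map(int,p[0])),tuple(map(int,p[1])),col,1)
cv2.imwrite("pics/b.png",im)
E
```

```text
(array([528.9, -10.8]), array([143.4,  78. ]), 81.5) 235 0.12805089141416884
10 98
35 44
48 45
53 23
57 40
64 93
-63 [-1, 36, -1, 4, 8, -1, -1, -1, 58, -1]
-57 [66, 47, 43, 23, 12, 50, 8, 49, 49, 68]
-51 [64, 46, 13, 10, 20, 11, 8, 9, 60, 62]
-45 [67, 67, 54, 17, 26, 9, 8, 49, 32, 64]
-39 [64, 34, 51, 10, 12, 19, 21, 38, 11, 65]
-33 [65, 55, 53, 10, 9, 10, 11, 42, 56, 64]
-27 [67, 52, 55, 60, 57, 58, 58, 54, 51, 64]
-21 [64, 51, 14, 11, 8, 10, 12, 32, 60, 68]
-15 [68, 66, 13, 16, 25, 8, 10, 30, 24, 71]
-9 [65, 35, 52, 12, 13, 19, 22, 43, 44, 65]
-3 [65, 35, 47, 7, 11, 11, 16, 31, 44, 65]
3 [48, 47, 47, 9, 23, 53, 8, 49, 45, 47]
9 [48, 47, 6, 2, 5, 6, 5, 6, 47, 46]
15 [47, 47, 6, 11, 1, 3, 7, 8, 45, 45]
21 [59, 50, 1, 11, 7, 6, 4, 4, 10, 50]
27 [68, 27, 5, 5, 8, 7, 7, 4, 47, 67]
33 [68, 46, 4, 3, 12, 7, 9, 1, 48, 66]
39 [67, 54, 3, 8, 9, 9, 6, 6, 9, 68]
45 [67, 65, 5, 5, 5, 5, 3, 4, 47, 66]
51 [69, 62, 3, 5, 2, 7, 2, 10, 6, 65]
57 [64, 30, 4, 5, 10, 4, 6, 5, 48, 65]
63 [69, 47, -1, 5, 3, 2, 8, -1, 47, 66]
```

View pics/b.png

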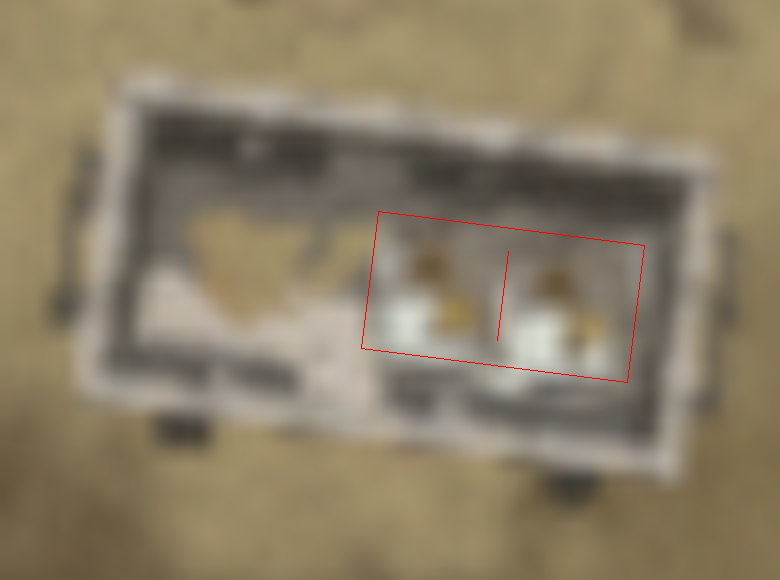

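The depth map across the tank shows the ledge (z≈47) instead of the keepers (z≈66) at tank y ≈ 0…20 on both sides, so the gap's middle is near +10. I'll confirm this by feel. The bail shows at y≈-28, x≈0. Now carrying the rod over to the -y side of the bail.

Emit:
drive_tool:
  rows:
    - [0,-0.6,15,0,0,0,-0.0529]
    - [0,-0.6,25,0,0,0,-0.0529]
    - [0,-0.6,25,0,0,0,-0.0529]
    - [0,-0.6,25,0,0,0,-0.0529]
    - [0,-0.6,25,0,0,0,-0.0529]

```text
time_s: 7.02
tcp_pos: [0.5268, -0.1443, 0.2963]
ee_rot: [[-0.993, -0.117, -0.002], [-0.117, 0.993, 0.0], [0.002, 0.0, -1.0]]
wrist_force: [1.1, 0.2, -1.3]
gripper_width: 0.158
gripper_force: 30.0
```

Emit:
drive_tool:
  rows:
    - [0,-0.6,25,0,0,0,-0.0529]
    - [0,-0.6,25,0,0,0,-0.0529]
    - [0,-0.6,20,0,0,0,-0.0529]
    - [0,-0.6,11,0,0,0,-0.0529]
    - [0,-0.7,5,0,0,0,-0.0529]

```text
time_s: 7.43
tcp_pos: [0.5239, -0.0577, 0.2965]
ee_rot: [[-0.99, 0.144, -0.002], [0.144, 0.99, 0.0], [0.002, -0.0, -1.0]]
wrist_force: [0.4, 0.2, -0.2]
gripper_width: 0.154
gripper_force: 30.0
```

Emit:
drive_tool:
  rows:
    - [0,0,0,0,0,0,0]
    - [0,0,0,0,0,0,0]
    - [0,0,0,0,0,0,0]
    - [0,0,0,0,0,0,0]

```text
time_s: 7.77
tcp_pos: [0.5242, -0.0599, 0.2971]
ee_rot: [[-0.99, 0.143, -0.001], [0.143, 0.99, -0.0], [0.001, -0.0, -1.0]]
wrist_force: [-0.7, 0.4, -1.7]
gripper_width: 0.155
gripper_force: 30.0
```

```bash
python3 - <<'E'
from h import *
s=sense();print(s["tcp_pos"],s["ee_rot"].round(4).tolist(),s["wrist_force"])
T=s["tcp_pos"]
a=np.radians(-8.2); R=np.array([[np.cos(a),-np.sin(a)],[np.sin(a),np.cos(a)]])
Q,c=cloud("side",[.46,-.11,.118],[.6,.1,.138],3)
print("tank side",rect(Q),len(Q))
q=(Q[:,:2]*1000-[530,-13.8])@R
print("x edges",np.median(q[q[:,0]<-30,0]),np.median(q[q[:,0]>30,0]),"y far",np.median(q[(q[:,1]>60)&(abs(q[:,0])<28),1]),"near",np.median(q[(q[:,1]<-60)&(abs(q[:,0])<28),1]))
Q,c=cloud("side",T-[.03,.03,.13],T+[.03,.03,-.1],2); q=(Q[:,:2]-T[:2])@R*1000; print("hook x",np.percentile(q[:,0],[2,50,98]).round(1),"y",np.percentile(q[:,1],[2,50,98]).round(1))
E
```

```text
[ 0.52418644 -0.05986473  0.29712177] [[-0.9897, 0.1432, -0.0007], [0.1432, 0.9897, -0.0002], [0.0006, -0.0003, -1.0]] [-0.66653115  0.41021341 -1.6811229 ]
tank side (array([530.4, -11.9]), array([153.7,  76.8]), 81.9) 703
x edges -35.014614726977335 34.22703314080199 y far 66.87440429958001 near -67.97880565321688
hook x [-7.1 -0.2  8.5] y [-13.1  -9.   -4.8]
```

Emit:
drive_tool:
  rows:
    - [0,-1,0.6,-15,0,0,0]
    - [0,0,0,-20,0,0,0]
    - [0,0,0,-20,0,0,0]
    - [0,0,0,-20,0,0,0]
    - [0,0,0,-15,0,0,0]

```text
time_s: 8.43
tcp_pos: [0.5225, -0.0589, 0.2058]
ee_rot: [[-0.99, 0.144, -0.002], [0.144, 0.99, 0.0], [0.002, -0.0, -1.0]]
wrist_force: [-0.2, -0.7, -1.6]
gripper_width: 0.157
gripper_force: 30.0
```

Emit:
drive_tool:
  rows:
    - [0,0,0,-4,0,0,0]
    - [0,0,0,-4,0,0,0]
    - [0,0,0,-4,0,0,0]
    - [0,0,0,-3,0,0,0]
    - [0,0,0,-3,0,0,0]

```text
time_s: 8.85
tcp_pos: [0.5238, -0.0587, 0.1901]
ee_rot: [[-0.99, 0.143, 0.002], [0.143, 0.99, 0.0], [-0.002, 0.0, -1.0]]
wrist_force: [0.3, -0.2, -1.7]
gripper_width: 0.159
gripper_force: 30.0
```

Emit:
drive_tool:
  rows:
    - [0,0,0,-3,0,0,0]
    - [0,0,0,-3,0,0,0]
    - [0,0,0,-3,0,0,0]
    - [0,0,0,-2,0,0,0]
    - [0,0,0,0,0,0,0]

```text
time_s: 9.27
tcp_pos: [0.523, -0.0587, 0.1779]
ee_rot: [[-0.99, 0.143, -0.001], [0.143, 0.99, -0.0], [0.001, -0.0, -1.0]]
wrist_force: [0.2, 0.2, -1.1]
gripper_width: 0.156
gripper_force: 30.0
```

Emit:
drive_tool:
  rows:
    - [0,0,0,-3,0,0,0]
    - [0,0,0,-3,0,0,0]
    - [0,0,0,-3,0,0,0]
    - [0,0,0,-3,0,0,0]
    - [0,0,0,0,0,0,0]

```text
time_s: 9.68
tcp_pos: [0.5227, -0.0588, 0.1656]
ee_rot: [[-0.99, 0.143, -0.002], [0.143, 0.99, -0.0], [0.002, -0.0, -1.0]]
wrist_force: [0.4, 0.3, -1.7]
gripper_width: 0.163
gripper_force: 30.0
```

Emit:
drive_tool:
  rows:
    - [0,0.57,4,0,0,0,0]
    - [0,0.57,4,0,0,0,0]
    - [0,0.57,4,0,0,0,0]
    - [0,0.43,3,0,0,0,0]
    - [0,0.15,1,0,0,0,0]

```text
time_s: 10.1
tcp_pos: [0.5258, -0.0421, 0.1666]
ee_rot: [[-0.99, 0.143, 0.0], [0.143, 0.99, 0.0], [-0.0, 0.0, -1.0]]
wrist_force: [-0.7, 0.3, -0.3]
gripper_width: 0.158
gripper_force: 30.0
```

Emit:
drive_tool:
  rows:
    - [0,0.14,1,0,0,0,0]
    - [0,0.14,1,0,0,0,0]
    - [0,0.07,0.5,0,0,0,0]
    - [0,0,0,0,0,0,0]
    - [0,0,0,0,0,0,0]

```text
time_s: 10.52
tcp_pos: [0.5259, -0.0403, 0.1664]
ee_rot: [[-0.99, 0.143, -0.0], [0.143, 0.99, -0.0], [0.0, -0.0, -1.0]]
wrist_force: [0.0, 0.1, -1.5]
gripper_width: 0.156
gripper_force: 30.0
```

Emit:
drive_tool:
  rows:
    - [0,0,0,3,0,0,0]
    - [0,0,0,3,0,0,0]
    - [0,0,0,3,0,0,0]
    - [0,0,0,2,0,0,0]
    - [0,0,0,0,0,0,0]

```text
time_s: 10.93
tcp_pos: [0.5264, -0.0401, 0.1782]
ee_rot: [[-0.99, 0.143, 0.002], [0.143, 0.99, 0.0], [-0.001, 0.001, -1.0]]
wrist_force: [0.5, 0.5, -0.3]
gripper_width: 0.158
gripper_force: 30.0
```

Emit:
drive_tool:
  rows:
    - [0,0,0,1,0,0,0]
    - [0,0,0,1,0,0,0]
    - [0,0,0,1,0,0,0]
    - [0,0,0,0,0,0,0]
    - [0,0,0,0,0,0,0]

```text
time_s: 11.35
tcp_pos: [0.5259, -0.0402, 0.1805]
ee_rot: [[-0.99, 0.143, 0.0], [0.143, 0.99, 0.0], [-0.0, 0.0, -1.0]]
wrist_force: [0.0, 0.9, -0.9]
gripper_width: 0.158
gripper_force: 30.0
```

Emit:
drive_tool:
  rows:
    - [0,0,0,1,0,0,0]
    - [0,0,0,1,0,0,0]
    - [0,0,0,1,0,0,0]
    - [0,0,0,0,0,0,0]
    - [0,0,0,0,0,0,0]

```text
time_s: 11.77
tcp_pos: [0.5254, -0.0404, 0.1829]
ee_rot: [[-0.99, 0.143, -0.001], [0.143, 0.99, -0.0], [0.001, -0.0, -1.0]]
wrist_force: [0.6, 0.4, -4.9]
gripper_width: 0.156
gripper_force: 30.0
```

```bash
python3 -c "
from station import *
s=sense();print(s['tcp_pos'],s['wrist_force'],s['moment'])"
```

```text
[ 0.52539117 -0.0403617   0.18294608] [ 0.5897158   0.38419523 -4.87063394] [ 0.04762243 -0.18597248  0.01764233]
```

Emit:
drive_tool:
  rows:
    - [0,0,0,1,0,0,0]
    - [0,0,0,1,0,0,0]
    - [0,0,0,1,0,0,0]
    - [0,0,0,0,0,0,0]
    - [0,0,0,0,0,0,0]

```text
time_s: 12.18
tcp_pos: [0.5259, -0.0402, 0.1865]
ee_rot: [[-0.99, 0.143, 0.0], [0.143, 0.99, 0.0], [-0.0, 0.0, -1.0]]
wrist_force: [0.8, 1.1, -4.3]
gripper_width: 0.157
gripper_force: 30.0
```

Emit:
drive_tool:
  rows:
    - [0,0.29,2,0,0,0,0]
    - [0,0.29,2,0,0,0,0]
    - [0,0.29,2,0,0,0,0]
    - [0,0.29,2,0,0,0,0]
    - [0,0,0,0,0,0,0]

```text
time_s: 12.6
tcp_pos: [0.5272, -0.0318, 0.1864]
ee_rot: [[-0.99, 0.143, 0.0], [0.143, 0.99, 0.0], [-0.0, 0.0, -1.0]]
wrist_force: [-0.8, 1.1, -3.2]
gripper_width: 0.161
gripper_force: 30.0
```

Emit:
drive_tool:
  rows:
    - [0,0.29,2,0,0,0,0]
    - [0,0.29,2,0,0,0,0]
    - [0,0.29,2,0,0,0,0]
    - [0,0.29,2,0,0,0,0]
    - [0,0,0,0,0,0,0]

```text
time_s: 13.02
tcp_pos: [0.5283, -0.0239, 0.1865]
ee_rot: [[-0.99, 0.143, 0.0], [0.143, 0.99, 0.0], [-0.0, 0.0, -1.0]]
wrist_force: [0.0, 0.3, -4.1]
gripper_width: 0.158
gripper_force: 30.0
```

Emit:
drive_tool:
  rows:
    - [0,0.29,2,0,0,0,0]
    - [0,0.29,2,0,0,0,0]
    - [0,0.29,2,0,0,0,0]
    - [0,0.29,2,0,0,0,0]
    - [0,0,0,0,0,0,0]

```text
time_s: 13.43
tcp_pos: [0.5295, -0.0158, 0.1865]
ee_rot: [[-0.99, 0.143, 0.0], [0.143, 0.99, 0.0], [-0.0, 0.0, -1.0]]
wrist_force: [0.0, 0.2, -4.8]
gripper_width: 0.162
gripper_force: 30.0
```

Emit:
drive_tool:
  rows:
    - [0,0.29,2,0,0,0,0]
    - [0,0.29,2,0,0,0,0]
    - [0,0.29,2,0,0,0,0]
    - [0,0.29,2,0,0,0,0]
    - [0,0,0,0,0,0,0]

```text
time_s: 13.85
tcp_pos: [0.5306, -0.0079, 0.1865]
ee_rot: [[-0.99, 0.143, 0.0], [0.143, 0.99, 0.0], [-0.0, 0.0, -1.0]]
wrist_force: [0.0, 0.4, -3.7]
gripper_width: 0.161
gripper_force: 30.0
```

Emit:
drive_tool:
  rows:
    - [0,0.29,2,0,0,0,0]
    - [0,0.29,2,0,0,0,0]
    - [0,0,0,0,0,0,0]
    - [0,0,0,1,0,0,0]
    - [0,0,0,0,0,0,0]

```text
time_s: 14.27
tcp_pos: [0.5312, -0.0042, 0.1876]
ee_rot: [[-0.99, 0.143, 0.0], [0.143, 0.99, -0.0], [-0.0, -0.0, -1.0]]
wrist_force: [0.3, 0.1, -4.2]
gripper_width: 0.16
gripper_force: 30.0
```

Emit:
drive_tool:
  rows:
    - [0,0,0,0.7,0,0,0]
    - [0,0,0,0.7,0,0,0]
    - [0,0,0,0.6,0,0,0]
    - [0,0,0,0,0,0,0]
    - [0,0,0,0,0,0,0]

```text
time_s: 14.68
tcp_pos: [0.5311, -0.0043, 0.1895]
ee_rot: [[-0.99, 0.143, 0.0], [0.143, 0.99, 0.0], [-0.0, 0.0, -1.0]]
wrist_force: [-1.7, -1.4, -3.8]
gripper_width: 0.154
gripper_force: 30.0
```

Emit:
drive_tool:
  rows:
    - [0,0,0,0.4,0,0,0]
    - [0,0,0,0.4,0,0,0]
    - [0,0,0,0,0,0,0]

```text
time_s: 14.93
tcp_pos: [0.5312, -0.0042, 0.1903]
ee_rot: [[-0.99, 0.143, 0.0], [0.143, 0.99, 0.0], [-0.0, 0.0, -1.0]]
wrist_force: [-0.4, -0.7, -4.3]
gripper_width: 0.161
gripper_force: 30.0
```

Emit:
drive_tool:
  rows:
    - [0,0,0,0.4,0,0,0]
    - [0,0,0,0.3,0,0,0]
    - [0,0,0,0,0,0,0]

```text
time_s: 15.18
tcp_pos: [0.5312, -0.0042, 0.191]
ee_rot: [[-0.99, 0.143, 0.0], [0.143, 0.99, 0.0], [-0.0, 0.0, -1.0]]
wrist_force: [-0.6, -0.3, -4.6]
gripper_width: 0.16
gripper_force: 30.0
```

Emit:
drive_tool:
  rows:
    - [0,0,0,0.5,0,0,0]
    - [0,0,0,0.5,0,0,0]
    - [0,0,0,0,0,0,0]

```text
time_s: 15.43
tcp_pos: [0.5312, -0.0042, 0.1921]
ee_rot: [[-0.99, 0.143, 0.0], [0.143, 0.99, 0.0], [-0.0, 0.0, -1.0]]
wrist_force: [-0.9, -0.8, -4.4]
gripper_width: 0.152
gripper_force: 30.0
```

Emit:
drive_tool:
  rows:
    - [0,0,0,0.5,0,0,0]
    - [0,0,0,0.5,0,0,0]
    - [0,0,0,0,0,0,0]

```text
time_s: 15.68
tcp_pos: [0.5312, -0.0042, 0.1931]
ee_rot: [[-0.99, 0.143, 0.0], [0.143, 0.99, 0.0], [-0.0, 0.0, -1.0]]
wrist_force: [0.3, -0.1, -5.2]
gripper_width: 0.158
gripper_force: 30.0
```

Emit:
drive_tool:
  rows:
    - [0,0,0,0.7,0,0,0]
    - [0,0,0,0.7,0,0,0]
    - [0,0,0,0.7,0,0,0]
    - [0,0,0,0.7,0,0,0]
    - [0,0,0,0,0,0,0]

```text
time_s: 16.1
tcp_pos: [0.5312, -0.0043, 0.196]
ee_rot: [[-0.99, 0.143, 0.0], [0.143, 0.99, 0.0], [-0.0, 0.0, -1.0]]
wrist_force: [-0.3, -1.5, -3.2]
gripper_width: 0.157
gripper_force: 30.0
```

Emit:
drive_tool:
  rows:
    - [0,0,0,1,0,0,0]
    - [0,0,0,1,0,0,0]
    - [0,0,0,1,0,0,0]
    - [0,0,0,1,0,0,0]
    - [0,0,0,0,0,0,0]

```text
time_s: 16.52
tcp_pos: [0.5313, -0.0042, 0.2001]
ee_rot: [[-0.99, 0.143, 0.001], [0.143, 0.99, 0.0], [-0.001, 0.0, -1.0]]
wrist_force: [0.3, -0.9, -3.9]
gripper_width: 0.163
gripper_force: 30.0
```

Emit:
drive_tool:
  rows:
    - [0,0,0,1.5,0,0,0]
    - [0,0,0,1.5,0,0,0]
    - [0,0,0,1.5,0,0,0]
    - [0,0,0,1.5,0,0,0]
    - [0,0,0,0,0,0,0]

```text
time_s: 16.93
tcp_pos: [0.5314, -0.0042, 0.2062]
ee_rot: [[-0.99, 0.143, 0.001], [0.143, 0.99, 0.0], [-0.001, 0.0, -1.0]]
wrist_force: [0.3, 0.9, -3.1]
gripper_width: 0.156
gripper_force: 30.0
```

Emit:
drive_tool:
  rows:
    - [0,0,0,2,0,0,0]
    - [0,0,0,2,0,0,0]
    - [0,0,0,2,0,0,0]
    - [0,0,0,2,0,0,0]
    - [0,0,0,0,0,0,0]

```text
time_s: 17.35
tcp_pos: [0.5314, -0.0042, 0.2144]
ee_rot: [[-0.99, 0.143, 0.001], [0.143, 0.99, 0.0], [-0.001, 0.0, -1.0]]
wrist_force: [0.9, -0.4, -3.6]
gripper_width: 0.157
gripper_force: 30.0
```

The gap is confirmed by feel: the basket lifted past the strips at a steady ~4 N. Now raising it out.

Emit:
drive_tool:
  rows:
    - [0,0,0,3,0,0,0]
    - [0,0,0,4,0,0,0]
    - [0,0,0,5,0,0,0]
    - [0,0,0,6,0,0,0]
    - [0,0,0,7,0,0,0]

```text
time_s: 17.77
tcp_pos: [0.5311, -0.0043, 0.2393]
ee_rot: [[-0.99, 0.143, -0.0], [0.143, 0.99, -0.0], [0.0, -0.0, -1.0]]
wrist_force: [0.1, 0.1, -4.5]
gripper_width: 0.161
gripper_force: 30.0
```

Emit:
drive_tool:
  rows:
    - [0,0,0,7,0,0,0]
    - [0,0,0,7,0,0,0]
    - [0,0,0,7,0,0,0]
    - [0,0,0,7,0,0,0]
    - [0,0,0,7,0,0,0]

```text
time_s: 18.18
tcp_pos: [0.5311, -0.0042, 0.2746]
ee_rot: [[-0.99, 0.143, 0.0], [0.143, 0.99, 0.0], [-0.0, 0.0, -1.0]]
wrist_force: [0.0, -0.7, -3.3]
gripper_width: 0.154
gripper_force: 30.0
```

Emit:
drive_tool:
  rows:
    - [0,0,0,7,0,0,0]
    - [0,0,0,7,0,0,0]
    - [0,0,0,7,0,0,0]
    - [0,0,0,7,0,0,0]
    - [0,0,0,7,0,0,0]

```text
time_s: 18.6
tcp_pos: [0.5311, -0.0042, 0.3094]
ee_rot: [[-0.99, 0.143, -0.0], [0.143, 0.99, -0.0], [0.0, -0.0, -1.0]]
wrist_force: [0.2, 0.0, -3.5]
gripper_width: 0.159
gripper_force: 30.0
```

Emit:
drive_tool:
  rows:
    - [0,0,0,6,0,0,0]
    - [0,0,0,5,0,0,0]
    - [0,0,0,4,0,0,0]
    - [0,0,0,2,0,0,0]
    - [0,0,0,1,0,0,0]

```text
time_s: 19.02
tcp_pos: [0.5312, -0.0042, 0.327]
ee_rot: [[-0.99, 0.143, 0.0], [0.143, 0.99, 0.0], [-0.0, 0.0, -1.0]]
wrist_force: [-0.5, -0.1, -3.6]
gripper_width: 0.159
gripper_force: 30.0
```

```bash
python3 - <<'E'
from h import *
s=sense();print(s["tcp_pos"],s["wrist_force"]); T=s["tcp_pos"]
c=capture("side"); u,v=proj(c,T-[0,0,.13])[0].astype(int); r=48
cv2.imwrite("pics/s3.png",cv2.resize(c["frame"][v-r:v+r,u-r:u+r,::-1],(576,576),interpolation=cv2.INTER_CUBIC))
Q,c=cloud("side",[.4,.18,.0],[.66,.4,.05],1)
q=Q[(Q[:,2]>.013)]; print("tray",rect(q),len(q))
E
```

```text
[ 0.53116621 -0.00420449  0.32701688] [-0.48384246 -0.13254638 -3.61278754]
tray (array([542.3, 288. ]), array([140.2, 167.9]), 3.7) 89
```

View pics/s3.png

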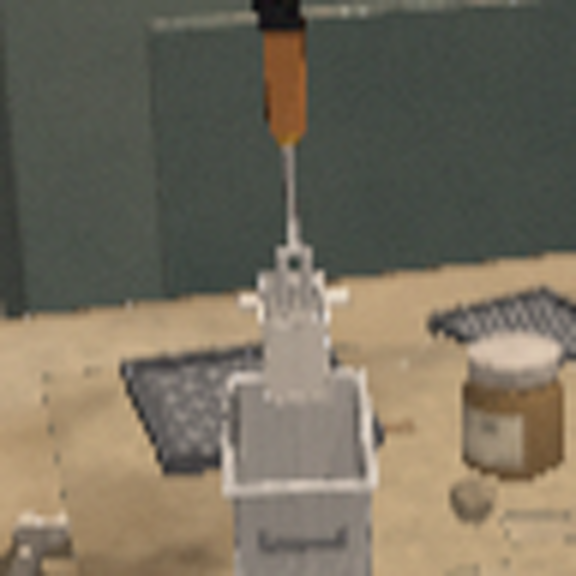

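The picture shows the basket hanging level on the hook (ears at (245,300) and (343,296)), clear above the tank rim. Now carrying it to the tray.

Emit:
drive_tool:
  rows:
    - [0,0.45,2,0,0,0,0.008]
    - [0,0.45,5,0,0,0,0.008]
    - [0,0.45,8,0,0,0,0.008]
    - [0,0.45,11,0,0,0,0.008]
    - [0,0.45,13,0,0,0,0.008]

```text
time_s: 19.53
tcp_pos: [0.5334, 0.0358, 0.3266]
ee_rot: [[-0.995, 0.103, -0.0], [0.103, 0.995, 0.0], [0.0, 0.0, -1.0]]
wrist_force: [-0.4, 1.0, -4.1]
gripper_width: 0.157
gripper_force: 30.0
```

Emit:
drive_tool:
  rows:
    - [0,0.45,15,0,0,0,0.008]
    - [0,0.45,15,0,0,0,0.008]
    - [0,0.45,15,0,0,0,0.008]
    - [0,0.45,15,0,0,0,0.008]
    - [0,0.45,15,0,0,0,0.008]

```text
time_s: 19.95
tcp_pos: [0.5354, 0.1119, 0.3267]
ee_rot: [[-0.998, 0.062, 0.0], [0.062, 0.998, 0.0], [0.0, 0.0, -1.0]]
wrist_force: [0.3, 0.2, -3.4]
gripper_width: 0.154
gripper_force: 30.0
```

Emit:
drive_tool:
  rows:
    - [0,0.45,15,0,0,0,0.008]
    - [0,0.45,15,0,0,0,0.008]
    - [0,0.45,15,0,0,0,0.008]
    - [0,0.45,15,0,0,0,0.008]
    - [0,0.45,15,0,0,0,0.008]

```text
time_s: 20.37
tcp_pos: [0.5378, 0.1864, 0.3267]
ee_rot: [[-1.0, 0.023, -0.0], [0.023, 1.0, -0.0], [0.0, -0.0, -1.0]]
wrist_force: [-0.1, -0.3, -3.4]
gripper_width: 0.157
gripper_force: 30.0
```

Emit:
drive_tool:
  rows:
    - [0,0.45,15,0,0,0,0.008]
    - [0,0.45,14,0,0,0,0.008]
    - [0,0.45,13,0,0,0,0.008]
    - [0,0.45,12,0,0,0,0.008]
    - [0,0.45,11,0,0,0,0.008]

```text
time_s: 20.78
tcp_pos: [0.5402, 0.251, 0.3267]
ee_rot: [[-1.0, -0.017, -0.0], [-0.017, 1.0, -0.0], [0.0, -0.0, -1.0]]
wrist_force: [-0.2, -0.2, -3.8]
gripper_width: 0.158
gripper_force: 30.0
```

Emit:
drive_tool:
  rows:
    - [0,0.45,10,0,0,0,0.008]
    - [0,0.45,9,0,0,0,0.008]
    - [0,0.45,8,0,0,0,0.008]
    - [0,0.45,6,0,0,0,0.008]
    - [0,0.45,5,0,0,0,0.008]

```text
time_s: 21.2
tcp_pos: [0.5424, 0.2884, 0.3267]
ee_rot: [[-0.998, -0.057, -0.0], [-0.057, 0.998, -0.0], [0.0, -0.0, -1.0]]
wrist_force: [0.4, -1.0, -4.7]
gripper_width: 0.153
gripper_force: 30.0
```

Emit:
drive_tool:
  rows:
    - [0,0,0,-2,0,0,0]
    - [0,0,0,-4,0,0,0]
    - [0,0,0,-6,0,0,0]
    - [0,0,0,-7,0,0,0]
    - [0,0,0,-7,0,0,0]

```text
time_s: 21.62
tcp_pos: [0.5422, 0.2872, 0.2998]
ee_rot: [[-0.998, -0.056, -0.001], [-0.056, 0.998, -0.0], [0.001, -0.0, -1.0]]
wrist_force: [0.6, 0.0, -4.8]
gripper_width: 0.156
gripper_force: 30.0
```

Emit:
drive_tool:
  rows:
    - [0,0,0,-7,0,0,0]
    - [0,0,0,-7,0,0,0]
    - [0,0,0,-7,0,0,0]
    - [0,0,0,-7,0,0,0]
    - [0,0,0,-7,0,0,0]

```text
time_s: 22.03
tcp_pos: [0.5423, 0.2877, 0.265]
ee_rot: [[-0.998, -0.056, -0.0], [-0.056, 0.998, -0.0], [0.0, -0.0, -1.0]]
wrist_force: [-0.8, -0.4, -4.4]
gripper_width: 0.158
gripper_force: 30.0
```

Emit:
drive_tool:
  rows:
    - [0,0,0,-7,0,0,0]
    - [0,0,0,-7,0,0,0]
    - [0,0,0,-7,0,0,0]
    - [0,0,0,-6,0,0,0]
    - [0,0,0,-4,0,0,0]

```text
time_s: 22.45
tcp_pos: [0.5421, 0.2876, 0.2337]
ee_rot: [[-0.998, -0.056, -0.001], [-0.056, 0.998, -0.001], [0.001, -0.001, -1.0]]
wrist_force: [0.0, -0.3, -4.2]
gripper_width: 0.161
gripper_force: 30.0
```

```bash
python3 - <<'E'
from h import *
s=sense();print(s["tcp_pos"],s["wrist_force"],s["joint_velocities"].round(1)); T=s["tcp_pos"]
c=capture("side"); u,v=proj(c,T-[0,0,.15])[0].astype(int); r=36
cv2.imwrite("pics/s4.png",cv2.resize(c["frame"][v-r:v+r,u-r:u+r,::-1],(576,576),interpolation=cv2.INTER_CUBIC))
E
```

```text
[0.54211651 0.28763915 0.23368361] [ 0.01994605 -0.28514757 -4.19233541] [-0.   1.3 -3.9  0.2  5.5 -0. ]
```

View pics/s4.png

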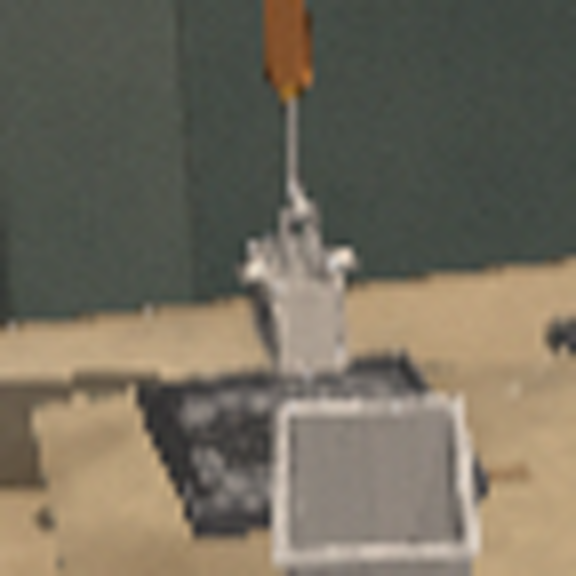

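The basket hangs level above the large tray (basket at crop (305,320)). Lowering.

Emit:
drive_tool:
  rows:
    - [0,0,0,-7,0,0,0]
    - [0,0,0,-8,0,0,0]
    - [0,0,0,-8,0,0,0]
    - [0,0,0,-7,0,0,0]
    - [0,0,0,-5,0,0,0]

```text
time_s: 22.92
tcp_pos: [0.5419, 0.2875, 0.1983]
ee_rot: [[-0.998, -0.056, -0.001], [-0.056, 0.998, -0.001], [0.001, -0.001, -1.0]]
wrist_force: [-0.6, -0.5, -3.8]
gripper_width: 0.161
gripper_force: 30.0
```

Emit:
drive_tool:
  rows:
    - [0,0,0,-3,0,0,0]
    - [0,0,0,-2,0,0,0]
    - [0,0,0,-1,0,0,0]
    - [0,0,0,0,0,0,0]
    - [0,0,0,0,0,0,0]

```text
time_s: 23.33
tcp_pos: [0.5426, 0.2879, 0.1942]
ee_rot: [[-0.998, -0.056, 0.001], [-0.056, 0.998, 0.0], [-0.001, 0.0, -1.0]]
wrist_force: [0.0, -0.4, -4.4]
gripper_width: 0.159
gripper_force: 30.0
```

Emit:
drive_tool:
  rows:
    - [0,0,0,-1,0,0,0]
    - [0,0,0,-1,0,0,0]
    - [0,0,0,-1,0,0,0]
    - [0,0,0,-1,0,0,0]
    - [0,0,0,0,0,0,0]

```text
time_s: 23.75
tcp_pos: [0.5422, 0.2877, 0.1895]
ee_rot: [[-0.998, -0.056, -0.0], [-0.056, 0.998, -0.0], [0.0, -0.0, -1.0]]
wrist_force: [-0.8, 0.0, -4.4]
gripper_width: 0.159
gripper_force: 30.0
```

Emit:
drive_tool:
  rows:
    - [0,0,0,-1,0,0,0]
    - [0,0,0,-1,0,0,0]
    - [0,0,0,-1,0,0,0]
    - [0,0,0,-1,0,0,0]
    - [0,0,0,0,0,0,0]

```text
time_s: 24.17
tcp_pos: [0.5422, 0.2877, 0.1854]
ee_rot: [[-0.998, -0.056, -0.0], [-0.056, 0.998, -0.0], [0.0, -0.0, -1.0]]
wrist_force: [-0.7, -0.2, -3.9]
gripper_width: 0.157
gripper_force: 30.0
```

Emit:
drive_tool:
  rows:
    - [0,0,0,-0.7,0,0,0]
    - [0,0,0,-0.7,0,0,0]
    - [0,0,0,-0.6,0,0,0]
    - [0,0,0,0,0,0,0]
    - [0,0,0,0,0,0,0]

```text
time_s: 24.58
tcp_pos: [0.5426, 0.2879, 0.1842]
ee_rot: [[-0.998, -0.056, 0.001], [-0.056, 0.998, 0.0], [-0.001, 0.0, -1.0]]
wrist_force: [0.7, 0.7, -2.3]
gripper_width: 0.157
gripper_force: 30.0
```

Emit:
drive_tool:
  rows:
    - [0,0,0,-1,0,0,0]
    - [0,0,0,-1,0,0,0]
    - [0,0,0,0,0,0,0]
    - [0,0,0,0,0,0,0]

```text
time_s: 24.92
tcp_pos: [0.5425, 0.2879, 0.1819]
ee_rot: [[-0.998, -0.056, 0.0], [-0.056, 0.998, 0.0], [-0.0, 0.0, -1.0]]
wrist_force: [-0.5, -0.3, -1.1]
gripper_width: 0.157
gripper_force: 30.0
```

Emit:
drive_tool:
  rows:
    - [0,0,0,-3,0,0,0]
    - [0,0,0,-3,0,0,0]
    - [0,0,0,-3,0,0,0]
    - [0,0,0,-3,0,0,0]
    - [0,0,0,-2,0,0,0]

```text
time_s: 25.33
tcp_pos: [0.5421, 0.2876, 0.167]
ee_rot: [[-0.998, -0.056, -0.001], [-0.056, 0.998, -0.001], [0.001, -0.001, -1.0]]
wrist_force: [-0.4, 0.4, -0.1]
gripper_width: 0.16
gripper_force: 30.0
```

Emit:
drive_tool:
  rows:
    - [0,0,0,0,0,0,0]
    - [0,0,0,0,0,0,0]
    - [0,0.1,-2,0,0,0,0]
    - [0,0.2,-3,0,0,0,0]
    - [0,0.2,-3,0,0,0,0]

```text
time_s: 25.75
tcp_pos: [0.5429, 0.2796, 0.1679]
ee_rot: [[-0.998, -0.056, 0.0], [-0.056, 0.998, 0.0], [-0.0, 0.0, -1.0]]
wrist_force: [-0.5, 0.4, -1.2]
gripper_width: 0.162
gripper_force: 30.0
```

Emit:
drive_tool:
  rows:
    - [0,0.2,-3,0,0,0,0]
    - [0,0.2,-3,0,0,0,0]
    - [0,0.1,-2.5,0,0,0,0]
    - [0,0,0,0,0,0,0]
    - [0,0,0,0,0,0,0]

```text
time_s: 26.17
tcp_pos: [0.5434, 0.2711, 0.1678]
ee_rot: [[-0.998, -0.056, 0.0], [-0.056, 0.998, 0.0], [-0.0, 0.0, -1.0]]
wrist_force: [-0.6, 0.4, -1.0]
gripper_width: 0.158
gripper_force: 30.0
```

Emit:
drive_tool:
  rows:
    - [0,0,0,2,0,0,0]
    - [0,0,0,3,0,0,0]
    - [0,0,0,3,0,0,0]
    - [0,0,0,3,0,0,0]
    - [0,0,0,3,0,0,0]

```text
time_s: 26.58
tcp_pos: [0.5434, 0.2714, 0.1823]
ee_rot: [[-0.998, -0.056, 0.0], [-0.056, 0.998, 0.0], [-0.0, 0.0, -1.0]]
wrist_force: [0.3, -0.1, -1.6]
gripper_width: 0.162
gripper_force: 30.0
```

Emit:
drive_tool:
  rows:
    - [0,0,0,3,0,0,0]
    - [0,0,0,4,0,0,0]
    - [0,0,0,4,0,0,0]
    - [0,0,0,4,0,0,0]
    - [0,0,0,4,0,0,0]

```text
time_s: 27.0
tcp_pos: [0.5434, 0.2713, 0.2013]
ee_rot: [[-0.998, -0.056, 0.0], [-0.056, 0.998, 0.0], [-0.0, 0.0, -1.0]]
wrist_force: [0.7, 0.4, -0.8]
gripper_width: 0.162
gripper_force: 30.0
```

Emit:
drive_tool:
  rows:
    - [0,0,0,10,0,0,0]
    - [0,0,0,20,0,0,0]
    - [0,0,0,30,0,0,0]
    - [0,0,0,30,0,0,0]
    - [0,0,0,10,0,0,0]

```text
time_s: 27.42
tcp_pos: [0.5452, 0.2719, 0.307]
ee_rot: [[-0.998, -0.057, 0.008], [-0.057, 0.998, 0.004], [-0.009, 0.004, -1.0]]
wrist_force: [0.7, 0.9, 0.7]
gripper_width: 0.156
gripper_force: 30.0
```

```bash
python3 - <<'E'
from h import *
s=sense();print(s["tcp_pos"],s["wrist_force"])
c=capture("side"); u,v=proj(c,[.542,.288,.05])[0].astype(int); r=36
cv2.imwrite("pics/s5.png",cv2.resize(c["frame"][v-r:v+r,u-r:u+r,::-1],(576,576),interpolation=cv2.INTER_CUBIC))
E
```

```text
[0.54522907 0.2719314  0.3070132 ] [0.7374023  0.85435205 0.69352214]
```

View pics/s5.png

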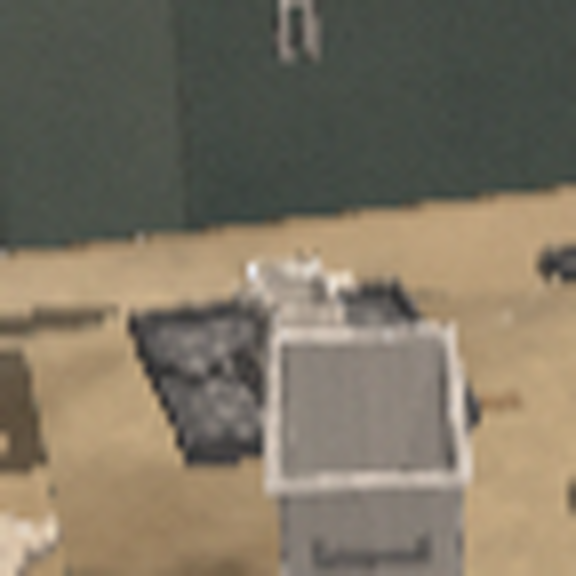

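The picture shows the basket upright in the large tray (crop (300,290)) with the empty hook clear above at (298,30). Returning the rod to the stand.

Emit:
drive_tool:
  rows:
    - [0,-0.655,-10,0,0,0,0.0164]
    - [0,-0.655,-20,0,0,0,0.0164]
    - [0,-0.655,-30,0,0,0,0.0164]
    - [0,-0.655,-30,0,0,0,0.0164]
    - [0,-0.655,-30,0,0,0,0.0164]

```text
time_s: 27.88
tcp_pos: [0.5392, 0.1501, 0.2995]
ee_rot: [[-0.99, -0.139, -0.002], [-0.139, 0.99, -0.001], [0.002, -0.0, -1.0]]
wrist_force: [0.9, 0.4, -0.5]
gripper_width: 0.154
gripper_force: 30.0
```

Emit:
drive_tool:
  rows:
    - [0,-0.655,-32,0,0,0,0.0164]
    - [0,-0.655,-32,0,0,0,0.0164]
    - [0,-0.655,-32,0,0,0,0.0164]
    - [0,-0.655,-32,0,0,0,0.0164]
    - [0,-0.655,-32,0,0,0,0.0164]

```text
time_s: 28.3
tcp_pos: [0.5359, -0.0102, 0.2998]
ee_rot: [[-0.976, -0.219, -0.002], [-0.219, 0.976, 0.0], [0.002, 0.001, -1.0]]
wrist_force: [1.3, 0.5, -0.4]
gripper_width: 0.158
gripper_force: 30.0
```

Emit:
drive_tool:
  rows:
    - [0,-0.655,-32,0,0,0,0.0164]
    - [0,-0.655,-32,0,0,0,0.0164]
    - [0,-0.655,-32,0,0,0,0.0164]
    - [0,-0.655,-32,0,0,0,0.0164]
    - [0,-0.655,-32,0,0,0,0.0164]

```text
time_s: 28.72
tcp_pos: [0.5326, -0.1701, 0.2997]
ee_rot: [[-0.954, -0.298, -0.002], [-0.298, 0.954, 0.001], [0.001, 0.001, -1.0]]
wrist_force: [0.6, -0.2, -1.4]
gripper_width: 0.16
gripper_force: 30.0
```

Emit:
drive_tool:
  rows:
    - [0,-0.655,-30,0,0,0,0.0164]
    - [0,-0.655,-25,0,0,0,0.0164]
    - [0,-0.655,-18,0,0,0,0.0164]
    - [0,-0.655,-12,0,0,0,0.0164]
    - [0,-0.655,-6.7,0,0,0,0.0164]

```text
time_s: 29.13
tcp_pos: [0.5294, -0.2618, 0.2992]
ee_rot: [[-0.928, -0.374, -0.003], [-0.374, 0.928, 0.001], [0.002, 0.002, -1.0]]
wrist_force: [0.2, 0.3, -0.8]
gripper_width: 0.158
gripper_force: 30.0
```

Emit:
drive_tool:
  rows:
    - [0,0,0,0,0,0,0]
    - [0,0,0,0,0,0,0]
    - [0,0,0,0,0,0,0]
    - [0,0,0,0,0,0,0]
    - [0,0,0,0,0,0,0]

```text
time_s: 29.55
tcp_pos: [0.5303, -0.2598, 0.3008]
ee_rot: [[-0.927, -0.376, 0.0], [-0.376, 0.927, 0.0], [-0.0, 0.0, -1.0]]
wrist_force: [0.2, 1.1, -1.4]
gripper_width: 0.155
gripper_force: 30.0
```

```bash
python3 - <<'E'
from h import *
s=sense();T=s["tcp_pos"];print(T,s["ee_rot"].round(4).tolist())
a=np.radians(22.1); R=np.array([[np.cos(a),-np.sin(a)],[np.sin(a),np.cos(a)]])
Q,c=cloud("side",T-[.03,.03,.135],T+[.03,.03,-.022],3); z=(Q[:,2]-T[2]+.1324)*1000; q=(Q[:,:2]-T[:2])@R*1000
for lo,hi in((0,12),(16,34),(45,85),(92,110)):
    m=(z>lo)&(z<hi); print(lo,"x",np.percentile(q[m,0],[3,50,97]).round(1),"y",np.percentile(q[m,1],[3,50,97]).round(1))
E
```

```text
[ 0.53031466 -0.2597745   0.30077754] [[-0.9268, -0.3756, 0.0], [-0.3756, 0.9268, 0.0001], [-0.0, 0.0001, -1.0]]
0 x [-7.6 -3.2  9.7] y [-10.7  -5.4   7.4]
16 x [-7.9 -0.4  7.9] y [-11.7  -8.7  -6. ]
45 x [-2.7  0.2  4.4] y [-4.7 -2.   0.8]
92 x [-9.1 -3.7  7.3] y [-9.5 -6.1  5.6]
```

Emit:
drive_tool:
  rows:
    - [0,0,-0.6,-15,0,0,0]
    - [0,0,0,-22,0,0,0]
    - [0,0,0,-22,0,0,0]
    - [0,0,0,-20,0,0,0]
    - [0,0,0,-11,0,0,0]

```text
time_s: 30.12
tcp_pos: [0.5291, -0.2603, 0.2082]
ee_rot: [[-0.927, -0.375, -0.004], [-0.375, 0.927, 0.002], [0.003, 0.003, -1.0]]
wrist_force: [0.5, 0.8, -1.2]
gripper_width: 0.159
gripper_force: 30.0
```

Emit:
drive_tool:
  rows:
    - [0,0,0,-2,0,0,0]
    - [0,0,0,-2,0,0,0]
    - [0,0,0,-3,0,0,0]
    - [0,0,0,-3,0,0,0]
    - [0,0,0,-3,0,0,0]

```text
time_s: 30.53
tcp_pos: [0.5309, -0.2612, 0.1986]
ee_rot: [[-0.927, -0.375, 0.002], [-0.375, 0.927, -0.001], [-0.002, -0.001, -1.0]]
wrist_force: [-0.7, -0.1, -1.7]
gripper_width: 0.16
gripper_force: 30.0
```

Emit:
drive_tool:
  rows:
    - [0,0,0,-4,0,0,0]
    - [0,0,0,-4,0,0,0]
    - [0,0,0,-4,0,0,0]
    - [0,0,0,-4,0,0,0]
    - [0,0,0,-4,0,0,0]

```text
time_s: 30.95
tcp_pos: [0.5302, -0.261, 0.1773]
ee_rot: [[-0.927, -0.375, -0.0], [-0.375, 0.927, 0.0], [0.0, 0.0, -1.0]]
wrist_force: [-0.2, -1.2, -1.1]
gripper_width: 0.154
gripper_force: 30.0
```

In the well without contact. 35 mm to go.

Emit:
drive_tool:
  rows:
    - [0,0,0,-5,0,0,0]
    - [0,0,0,-5,0,0,0]
    - [0,0,0,-5,0,0,0]
    - [0,0,0,-5,0,0,0]
    - [0,0,0,-5,0,0,0]

```text
time_s: 31.37
tcp_pos: [0.5302, -0.261, 0.1522]
ee_rot: [[-0.927, -0.375, -0.0], [-0.375, 0.927, 0.0], [0.0, 0.0, -1.0]]
wrist_force: [-0.1, 0.0, -1.0]
gripper_width: 0.156
gripper_force: 30.0
```

Emit:
drive_tool:
  rows:
    - [0,0,0,-3,0,0,0]
    - [0,0,0,-2,0,0,0]
    - [0,0,0,-2,0,0,0]
    - [0,0,0,-1,0,0,0]
    - [0,0,0,0,0,0,0]

```text
time_s: 31.78
tcp_pos: [0.5303, -0.261, 0.1447]
ee_rot: [[-0.927, -0.375, -0.0], [-0.375, 0.927, 0.0], [0.0, 0.0, -1.0]]
wrist_force: [-0.2, -0.3, -1.0]
gripper_width: 0.16
gripper_force: 30.0
```

Emit:
drive_tool:
  rows:
    - [0,0,0,-0.7,0,0,0]
    - [0,0,0,-0.5,0,0,0]
    - [0,0,0,-0.5,0,0,0]
    - [0,0,0,0,0,0,0]

```text
time_s: 32.12
tcp_pos: [0.5302, -0.261, 0.143]
ee_rot: [[-0.927, -0.375, 0.0], [-0.375, 0.927, 0.0], [-0.0, 0.0, -1.0]]
wrist_force: [0.1, 0.6, -1.3]
gripper_width: 0.16
gripper_force: 30.0
```

Emit:
drive_tool:
  rows:
    - [0,0,0,-0.5,0,0,0]
    - [0,0,0,-0.5,0,0,0]
    - [0,0,0,0,0,0,0]
    - [0,0,0,0,0,0,0]

```text
time_s: 32.45
tcp_pos: [0.5304, -0.2611, 0.1424]
ee_rot: [[-0.927, -0.375, 0.0], [-0.375, 0.927, -0.0], [-0.0, -0.0, -1.0]]
wrist_force: [-0.2, 0.8, -0.4]
gripper_width: 0.153
gripper_force: 30.0
```

Emit:
drive_tool:
  rows:
    - [25,0,0,0,0,0,0]
    - [35,0,0,0,0,0,0]
    - [50,0,0,0,0,0,0]
    - [70,0,0,0,0,0,0]
    - [90,0,0,0,0,0,0]

```text
time_s: 32.87
tcp_pos: [0.5303, -0.261, 0.142]
ee_rot: [[-0.927, -0.375, 0.0], [-0.375, 0.927, -0.0], [0.0, -0.0, -1.0]]
wrist_force: [-0.3, -0.4, 0.7]
gripper_width: 0.456
gripper_force: 0.0
```

Emit:
drive_tool:
  rows:
    - [90,0,0,0,0,0,0]
    - [90,0,0,0,0,0,0]
    - [90,0,0,0,0,0,0]
    - [90,0,0,0,0,0,0]
    - [90,0,0,0,0,0,0]

```text
time_s: 33.28
tcp_pos: [0.5303, -0.2611, 0.142]
ee_rot: [[-0.927, -0.375, -0.0], [-0.375, 0.927, 0.0], [0.0, 0.0, -1.0]]
wrist_force: [-0.2, -0.1, -0.5]
gripper_width: 0.828
gripper_force: 0.0
```

Emit:
drive_tool:
  rows:
    - [90,0,0,5,0,0,0]
    - [90,0,0,10,0,0,0]
    - [90,0,0,20,0,0,0]
    - [90,0,0,25,0,0,0]
    - [90,0,0,30,0,0,0]

```text
time_s: 33.7
tcp_pos: [0.5296, -0.2608, 0.2328]
ee_rot: [[-0.927, -0.375, -0.002], [-0.375, 0.927, 0.001], [0.002, 0.001, -1.0]]
wrist_force: [1.2, -0.4, -0.5]
gripper_width: 0.897
gripper_force: 0.0
```

Emit:
drive_tool:
  rows:
    - [90,-10,20,20,0,0,0]
    - [90,-10,25,10,0,0,0]
    - [90,-10,25,0,0,0,0]
    - [90,-10,15,0,0,0,0]
    - [90,0,0,0,0,0,0]

```text
time_s: 34.12
tcp_pos: [0.489, -0.1741, 0.2642]
ee_rot: [[-0.926, -0.377, 0.003], [-0.377, 0.926, 0.0], [-0.003, -0.0, -1.0]]
wrist_force: [-0.7, -0.2, -0.4]
gripper_width: 0.9
gripper_force: 0.0
```

```bash
python3 - <<'E'
from h import *
s=sense();print(s["tcp_pos"])
c=capture("side"); f=lambda X,r:(lambda u,v:cv2.resize(c["frame"][v-r:v+r,u-r:u+r,::-1],(400,400),interpolation=cv2.INTER_CUBIC))(*proj(c,X)[0].astype(int))
cv2.imwrite("pics/s6.png",np.hstack([f([.53,-.26,.1],45),f([.542,.288,.04],28)]))
Q,c=cloud("side",[.49,-.31,.0],[.58,-.21,.2],2)
for lo,hi in((.1,.12),(.15,.17)):
    q=Q[(Q[:,2]>lo)&(Q[:,2]<hi)]; print(q[:,:3].mean(0).round(4))
print("ztop",np.percentile(Q[:,2],99.5))
E
```

```text
[ 0.48896423 -0.17406478  0.26415295]
[ 0.5307 -0.2665  0.1109]
[ 0.5316 -0.2668  0.1599]
ztop 0.17520702953625356
```

View pics/s6.png

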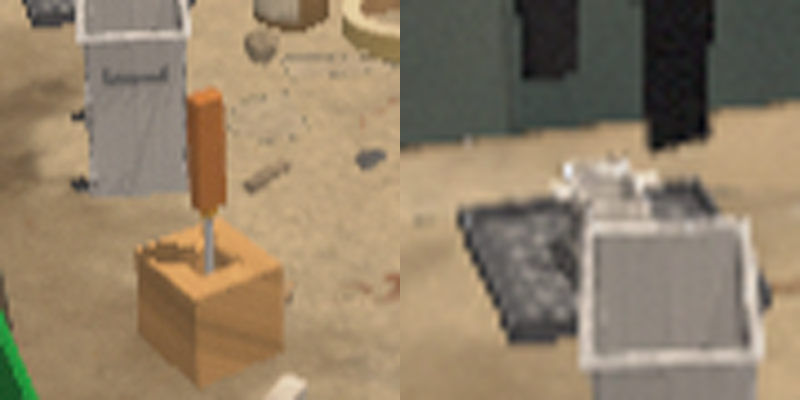

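The rod is upright in its stand (left crop, (208,180)) and the basket is upright in the tray (right crop, (610,190)). The gripper is clear, so I'm handing in.

```bash
python3 -c "
from station import *
print(finish_job())"
```

```text
the job is handed in; nothing more can be done
None
```

The job is handed in: the basket came out through the gap at about +10 mm along the tank with no more than about 5 N at the wrist, and it now stands upright and unhooked in the large drain tray, with the rod back upright in its stand at about 34 s of the 70 s allowed; the judge's verdict was not shown.

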